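Release the filter cassette of a bench air cleaner

TASK

Release the filter cassette of the bench air cleaner for a filter change: with one fingertip on each of the two round buttons on its top, press both all the way down together and keep them down until the sprung cassette has slid out by itself to its stop, then let both buttons come up and move clear. Leave the cassette to its spring, without touching it, and do not disturb the things standing about or on the machine.

Things in the scene. Friction and masses are not known exactly. Their poses are not given: they have to be found in the camera images.
- air_cleaner: Grey sheet-steel bench air cleaner, fixed, 280 deep (x), 300 wide (y), 150 high. Origin: centre of its underside, at bench level; x to its back, y to its left, z up. Cassette in the front (-x). On the flat top: two release buttons at x = -100, y = +-30 mm; carrying handle at x = +110 mm, up to 190 mm above the bench; fan knob and switch at x 0 to +50, y = -95 mm (not needed).
- left_button: Left release button's cap (y = +30 mm): black, round, flat-topped, diameter 26, in a steel ring of diameter 36, 5 mm high. Origin: centre of the cap's top face, 17 mm above the machine's top (167 mm above the bench) when up; goes straight down with the button; z up. 60 mm from the right cap, centre to centre.
- right_button: Right release button's cap (y = -30 mm of the machine), the same as the left one in every way. Origin: centre of its top face.
- left_press (a joint): Press of the left button in m: 0 up, 0.008 fully down on a firm stop. Moves from 1.5 N, fully down at 5 N, springs back up when let go. Its catch frees the cassette when it is about 6 mm down.
- right_press (a joint): Press of the right button in m, the same as the left one.
- cassette_out (a joint): How far the filter cassette has slid out, in m: 0 home, 0.080 at its stop. Each button works one catch; only with both down does a damped spring push it out, in 2 to 3 s. If a button is let up before some 70 mm, its catch rises into the notched rail and stops the cassette there; pressing both again frees it. Once out it stays out.
- cassette: The cassette's dark front plate, 272 wide, 112 high, 10 thick, with a finger lip along its lower part. Origin: centre of its front face, 151 mm in front of the machine's centre and 73 mm above the bench when home; slides along the machine's -x. Not to be touched.
- glue_bottle: Bystander: white plastic glue bottle standing beside the machine, diameter 60, 165 high. Origin: centre of its underside. Leave alone.
- sanding_block: Bystander: cork sanding block lying beside the machine, 115 x 63 x 35 high. Origin: centre of its underside. Leave alone.
- tape_roll: Bystander: roll of paper tape lying on the machine's top behind the left button, diameter 92, 24 high. Origin: centre of its underside. Leave alone.

How it is judged:
On the way, in this order (a step that is already met when the one before it is completed fails the run):
1. both buttons are pressed down together by the fingers (value of joint each of left_press, right_press above 0.005 m and contact force between the fingers and left_button above 0.5 N and contact force between the fingers and right_button above 0.5 N), for 0.2 s.
2. both buttons are still down when the cassette has slid out to its stop (value of joint cassette_out above 0.074 m and value of joint each of left_press, right_press above 0.005 m), for 0.1 s.
At the end, for the whole second after the job is handed in: The cassette is at rest at its outer stop (at least 74 of its 80 mm out), both buttons are back up (within 1.5 mm), and the three bystanders stand where they were (within 15 mm, upright) (value of joint cassette_out above 0.074 m and velocity of joint cassette_out between -0.005 and 0.005 m/s and value of joint each of left_press, right_press below 0.0015 m and distance of each of glue_bottle, sanding_block, tape_roll from where it was at the start of the episode below 0.015 m and angle between each of glue_bottle, sanding_block, tape_roll's own z axis and vertical below 0.1 rad); the robot touches nothing.
It fails at once if the robot touches the cassette (contact force between any of the fingers, the arm and cassette above 1 N).
It fails at once if the glue bottle is moved, lifted or tipped (distance of glue_bottle from where it was at the start of the episode above 0.015 m or angle between glue_bottle's own z axis and vertical above 0.2 rad).
It fails at once if the sanding block is moved, lifted or tipped (distance of sanding_block from where it was at the start of the episode above 0.015 m or angle between sanding_block's own z axis and vertical above 0.2 rad).
It fails at once if the tape roll is moved, lifted or tipped (distance of tape_roll from where it was at the start of the episode above 0.015 m or angle between tape_roll's own z axis and vertical above 0.2 rad).
It also fails if it takes over 43 s, if anything falls off the work surface, if the arm or the gripper's body presses on something with over 40 N, if the wrist force passes 120 N, or if a joint passes its speed limit or range.

ROBOT

A 7-joint arm with a two-finger parallel gripper is mounted at the origin on the work surface. World frame = base frame: x ahead of the robot, y to its left, z up, the work surface at z = 0. Lengths are in m, angles in rad, forces in N, time in s.
With the tool pointing down it reaches from about 0.425 to 1.025 m from the base axis. Payload 3.6 kg.
Tool frame: the origin (TCP) lies at the centre of the arm's flange, where the gripper is bolted on; the fingertips stand 173 mm ahead of it and the grasp point (between the pads) lies 155 mm ahead of it; x points along the fingers, y is the direction in which the jaws open and shut, and the axes are right-handed (so a half turn about x gives the same grasp; the last joint's range is limited). The gripper opens to 85 mm and grips with 20 to 120 N. Pads are 22 mm wide; open, the fingers measure 114 mm over their backs; the gripper's body (76 mm by 85 mm) begins 54 mm behind the grasp point. The pads swing forward as they close: fully open they stand 13 mm farther back than shut.
Start: joints at [-0.093, 0.591, 0.048, 1.609, -0.033, 0.943, -0.034], TCP at [0.725, 0, 0.405] pointing down, gripper open.
Joint ranges: [-2.69, 2.69], [-0.47, 2.24], [-1.27, 1.36], [0.19, 2.51], [-1.53, 4.68], [0.08, 2.07], [-3.09, 3.09]. Speed limits (rad/s): [2.57, 2.57, 3.14, 3.14, 3.14, 3.14, 3.14].

INTERFACE

Orientations are given as a 3x3 rotation matrix whose columns are the frame's x, y, z axes.
In Python, from bench import telemetry, vision, r gives the robot as it stands.
- The arm moves only by the tool send_rows, never from a script. Its argument "plan" is a list of rows, each a list of 4 numbers: the shift along the tool's x, y, z in mm, then the turn about the tool's x in rad. A call has 1 to 12 rows; each row is the pose to reach, as a shift and turn from the pose measured when the call began, along the tool's axes at that moment; what a row does not reach only later rows make up. A row lasts 1/10 s, in which the tool goes at most 50 mm and 8.59 degrees, less where a joint would pass 70% of its speed; a pose out of reach is approached as far as the arm can. A call with a gripper value outside its range is refused whole. "fingers" is the opening, from 0 (shut) to 1 (fully open), set as the call begins (left out, the last holds). The fingers move at their own pace and stop on an object; "newtons" is the grip in N (left out, the last holds). Time passes only in rows, so rows that repeat a pose let the fingers close. It gives the time, the measured TCP pose, the force and the opening at its end, in the units of the state.
- telemetry.state(): the state, without advancing time (a new reading comes with each control period).
- vision.grab_frame(name): name is "scene" or "side" or "wrist"; returns a dict with "image" (384x512x3 uint8, blue, green, red), "range_z" (384x512 float32, m along the optical axis (not along the pixel's ray), 0 where there is no reading), "fx", "fy", "cx", "cy" (pixels), "dist" ([k1, k2, p1, p2, k3] as OpenCV has them; the pictures are not rectified), "R" (3x3) and "t" (3): a world point X has camera coordinates R X + t. Camera axes: x right, y down, z forward; pixel columns grow to the right and rows downward; lengths in m; the calibration is good to about 2 mm. A picture is of the moment at which its call begins.
- r.job_done(): hands the job in, once; it reports no verdict.
Trained networks look in a picture, given as the dict that the camera call returned (one of the last four; its "shot" number tells which), for a name from the list of things; names that differ only in an ending like _2 or _b are one class to them, and where a whole thing is asked for, a point or a joint stands for the part that bears it (a point fixed in the world has none). Each returns a list of dicts, best first, with "conf" (0 to 1); they miss things now and then, are a little off and sometimes report something else, mostly with a low value. They report only what shows in the picture. A call takes as long as a camera call.
- vision.look_for(query, picture): "bbox" ([left, top, width, height] in pixels, round what is visible of it).
The state is a dict: "time": time; "q": joint angles; "joint_vel": joint speeds; "joint_torque": joint torques, N m; "position": TCP position; "orientation": TCP orientation; "wrist_force": force on the tool from outside, world axes, zero at the start; "ft_torque": the same for the moment, N m; "gripper_width": finger opening in m.
Only numpy, scipy, OpenCV 4.12 (cv2) and the standard library are available. Lean on these libraries where they do the work, as an engineer would, in place of code of your own. Each camera call takes 0.05 s, during which the arm holds its last target.

## Working session

There is one attempt and no reset: what is moved stays moved. The work goes in short steps, Python scripts to look and compute and a tool call to move; the robot and the scene stay as the last step left them, time stands still between calls to the robot, and variables do not carry over. Pictures are saved under pics/ and viewed, and the job is handed in when it is done.

Besides the shell and the picture viewer there is one more tool, called after ">>>" in YAML: its name, and indented under it one key for each argument. send_rows: Moves the arm, as the interface text tells. Its arguments: {"type":"object","properties":{"plan":{"type":"array","items":{"type":"array","items":{"type":"number"}}},"fingers":{"type":"number"},"newtons":{"type":"number"}},"required":["plan"]}

```bash
ls; mkdir -p pics; python3 - <<'E'
from bench import telemetry, vision, r
import cv2
s=telemetry.state()
print({k:s[k] for k in('time','position','orientation','gripper_width','wrist_force')})
for n in("scene","side","wrist"):
    p=vision.grab_frame(n); cv2.imwrite(f"pics/{n}0.png",p["image"])
    print(n,p["fx"],p["dist"],p["shot"])
    for q in("left_button","right_button","air_cleaner","tape_roll","glue_bottle","sanding_block","cassette"):
        print(q,[(d["bbox"],round(d["conf"],2)) for d in vision.look_for(q,p)][:3])
E
```

```text
pics
{'time': 0.0, 'position': array([7.24551659e-01, 9.78805426e-06, 4.03516422e-01]), 'orientation': array([[-2.26449858e-03,  9.99997432e-01,  8.93669485e-05],
       [-1.34824378e-04,  8.90618665e-05, -9.99999987e-01],
       [-9.99997427e-01, -2.26451060e-03,  1.34622351e-04]]), 'gripper_width': 0.08526503553243422, 'wrist_force': array([-0.14613858, -0.7253915 , -1.08240428])}
scene 412.32821230457427 [0.00382709 0.         0.         0.         0.        ] 1
left_button [([230.3, 174.0, 5.8, 13.2], 0.39)]
right_button [([211.5, 184.5, 7.4, 9.1], 0.47)]
air_cleaner [([171.6, 147.8, 152.3, 154.3], 0.66)]
tape_roll [([261.9, 190.1, 35.8, 31.2], 0.88)]
glue_bottle [([279.4, 147.7, 14.3, 25.7], 0.77)]
sanding_block [([144.3, 243.2, 37.2, 45.1], 0.85)]
cassette [([145.6, 241.1, 36.4, 48.7], 0.19)]
side 359.2099374198262 [-0.083524  0.        0.        0.        0.      ] 2
left_button [([273.0, 170.8, 11.3, 13.6], 0.42)]
right_button [([275.6, 152.7, 10.6, 12.2], 0.53)]
air_cleaner [([155.3, 126.7, 151.8, 137.9], 0.72)]
tape_roll [([185.7, 162.3, 45.9, 39.5], 0.76)]
glue_bottle [([241.4, 252.0, 34.8, 64.5], 0.96)]
sanding_block []
cassette [([288.8, 145.5, 18.9, 111.3], 0.66)]
wrist 296.1563650654563 [-0.021986  0.        0.        0.        0.      ] 3
left_button []
right_button []
air_cleaner [([1.1, 39.7, 301.8, 336.0], 0.79)]
tape_roll [([87.0, 111.0, 136.8, 128.4], 0.96), ([1.4, 41.7, 301.9, 333.8], 0.53)]
glue_bottle [([95.6, 0.0, 18.1, 6.1], 0.56)]
sanding_block []
cassette []
```

```bash
python3 - <<'E'
import cv2,numpy as np
a=cv2.imread("pics/scene0.png")[120:320,120:350];b=cv2.imread("pics/side0.png")[110:330,130:330]
cv2.imwrite("pics/c1.png",cv2.resize(a,None,fx=3,fy=3)); cv2.imwrite("pics/c2.png",cv2.resize(b,None,fx=2.7,fy=2.7))
E
```

```text
(no output)
```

View pics/c1.png

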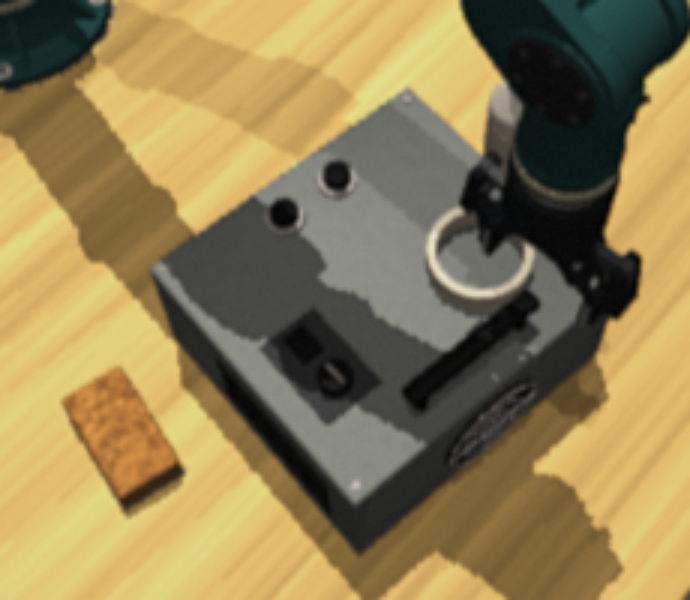

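View pics/c2.png

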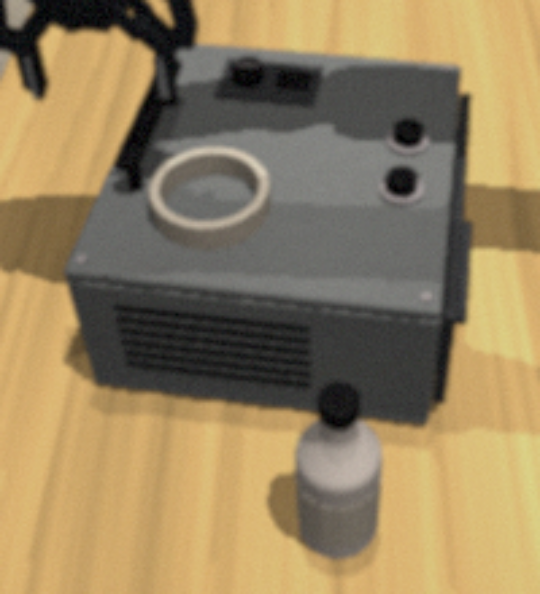

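View pics/wrist0.png

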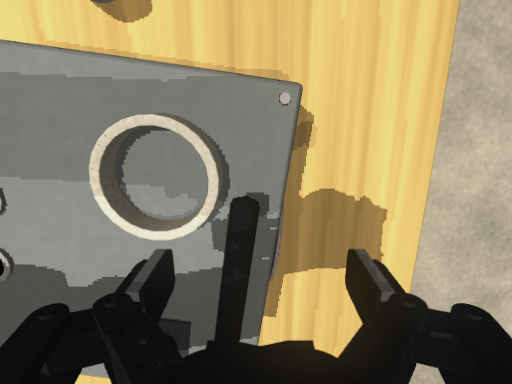

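The two caps show in scene at about (215,191) and (232,179), and in side at (279,177) (left) and (281,158) (right). The tape roll is behind the left button, and the wrist picture only catches the ring edges at its left border.

```bash
cat > h.py <<'E'
from bench import telemetry, vision, r
import cv2,numpy as np
def K(p): return np.array([[p["fx"],0,p["cx"]],[0,p["fy"],p["cy"]],[0,0,1.]])
def on_plane(p,uv,z):
    n=cv2.undistortPoints(np.array([[uv]],float),K(p),np.array(p["dist"],float))[0,0]
    R=np.array(p["R"]);t=np.array(p["t"]); d=R.T@np.array([*n,1]); c=-R.T@t
    return c+d*(z-c[2])/d[2]
def proj(p,X):
    R=np.array(p["R"]);t=np.array(p["t"])
    return cv2.projectPoints(np.atleast_2d(X).astype(float),cv2.Rodrigues(R)[0],t,K(p),np.array(p["dist"],float))[0][:,0]
def cloud(p):
    v,u=np.mgrid[:384,:512]; n=cv2.undistortPoints(np.stack([u,v],-1).reshape(-1,1,2).astype(float),K(p),np.array(p["dist"],float))[:,0]
    z=p["range_z"].reshape(-1,1); c=np.hstack([n*z,z]); X=(c-np.array(p["t"]))@np.array(p["R"]); X[z[:,0]<=0]=np.nan
    return X.reshape(384,512,3)
E
python3 - <<'E'
from h import *
for n,L,R in(("scene",(232.3,179),(215,191)),("side",(278.9,177),(281.1,158.5))):
    p=vision.grab_frame(n)
    a=on_plane(p,L,.167);b=on_plane(p,R,.167); print(n,a,b,np.linalg.norm(a-b),np.degrees(np.arctan2(*(a-b)[[1,0]])))
    X=cloud(p); m=(abs(X[...,2]-.15)<.006)&(abs(X[...,0]-.6)<.35)&(abs(X[...,1])<.35); q=X[m][:,:2].astype(np.float32)
    print(m.sum(),np.median(X[m],0),cv2.minAreaRect(q))
    m=(abs(X[...,2]-.167)<.006)&(np.linalg.norm(X[...,:2]-((a+b)/2)[:2],axis=-1)<.06); print(X[m].round(4)[:40])
E
```

```text
scene [0.50741238 0.00054767 0.167     ] [ 0.49850405 -0.05668166  0.167     ] 0.05791851487173565 81.15233635879338
8985 [ 0.58698642 -0.07007617  0.15082221] ((0.5972297787666321, -0.04074147343635559), (0.29930368065834045, 0.2811429500579834), 81.86802673339844)
[[ 4.915e-01  8.700e-03  1.659e-01]
 [ 4.955e-01  8.600e-03  1.700e-01]
 [ 4.974e-01  1.050e-02  1.698e-01]
 [ 4.993e-01  1.230e-02  1.696e-01]
 [ 5.003e-01  1.510e-02  1.674e-01]
 [ 4.908e-01  1.700e-03  1.683e-01]
 [ 4.927e-01  3.600e-03  1.681e-01]
 [ 4.942e-01  5.900e-03  1.669e-01]
 [ 4.968e-01  7.100e-03  1.681e-01]
 [ 4.993e-01  8.400e-03  1.692e-01]
 [ 5.014e-01  1.000e-02  1.694e-01]
 [ 5.024e-01  1.280e-02  1.672e-01]
 [ 5.036e-01  1.530e-02  1.656e-01]
 [ 4.921e-01  2.000e-04  1.665e-01]
 [ 4.950e-01  1.200e-03  1.683e-01]
 [ 4.959e-01  4.000e-03  1.660e-01]
 [ 4.976e-01  6.000e-03  1.653e-01]
 [ 5.011e-01  6.300e-03  1.685e-01]
 [ 5.020e-01  9.200e-03  1.661e-01]
 [ 5.041e-01  1.090e-02  1.663e-01]
 [ 5.076e-01  1.120e-02  1.695e-01]
 [ 5.081e-01  1.440e-02  1.663e-01]
 [ 4.926e-01 -4.200e-03  1.672e-01]
 [ 4.
[... 1249 characters left out ...]
 0.4901 -0.057   0.1697]
 [ 0.4877 -0.0589  0.1681]
 [ 0.4856 -0.0578  0.169 ]
 [ 0.5057 -0.0557  0.1678]
 [ 0.5036 -0.0549  0.1685]
 [ 0.5014 -0.0544  0.1689]
 [ 0.499  -0.0556  0.1679]
 [ 0.4969 -0.055   0.1684]
 [ 0.4946 -0.0553  0.1682]
 [ 0.4925 -0.0535  0.1696]
 [ 0.4902 -0.0546  0.1688]
 [ 0.4878 -0.0559  0.1677]
 [ 0.4858 -0.0537  0.1695]
 [ 0.5059 -0.052   0.168 ]
 [ 0.5037 -0.0524  0.1677]
 [ 0.5015 -0.0511  0.1687]
 [ 0.499  -0.054   0.1663]
 [ 0.497  -0.0524  0.1677]
 [ 0.4949 -0.0506  0.1692]
 [ 0.4927 -0.051   0.1689]
 [ 0.4904 -0.051   0.1688]
 [ 0.4881 -0.0523  0.1677]
 [ 0.4859 -0.052   0.168 ]
 [ 0.4834 -0.0539  0.1665]
 [ 0.5059 -0.0506  0.1662]
 [ 0.5038 -0.0486  0.1679]]
```

>>> send_rows:
  plan:
    - [0, -20, 3, -0.14]
    - [0, -45, 6, -0.28]
    - [0, -70, 9, -0.42]
    - [0, -95, 12, -0.56]
    - [0, -120, 15, -0.7]
    - [0, -145, 18, -0.84]
    - [0, -170, 21, -0.98]
    - [0, -195, 24, -1.12]
    - [0, -215, 26, -1.26]
    - [0, -226, 27, -1.38]
    - [0, -226, 27, -1.43]
    - [0, -226, 27, -1.43]
  fingers: 0.6

```text
time: 2.5
position: [0.4987, -0.0273, 0.405]
orientation: [[0.0, 0.141, 0.99], [-0.0, 0.99, -0.141], [-1.0, -0.0, 0.001]]
wrist_force: [0.5, -0.6, 1.0]
gripper_width: 0.0512
```

```bash
cat > m.py <<'E'
from h import *
import sys
s=telemetry.state(); print(s["time"],s["position"],s["orientation"].round(4).tolist(),s["gripper_width"],s["wrist_force"])
p=vision.grab_frame("wrist"); cv2.imwrite(f"pics/w{sys.argv[1]}.png",p["image"])
for q in("left_button","right_button"):
    for d in vision.look_for(q,p)[:3]:
        b=d["bbox"]; print(q,b,d["conf"],on_plane(p,(b[0]+b[2]/2,b[1]+b[3]/2),.167))
for n in("wrist","scene","side"):
    if n!="wrist": p=vision.grab_frame(n); cv2.imwrite(f"pics/{n}{sys.argv[1]}.png",p["image"])
    X=cloud(p); top=(abs(X[...,2]-.15)<.004)
    m=(X[...,2]>.161)&(X[...,2]<.173)&(abs(X[...,0]-.5)<.04)&(abs(X[...,1]+.025)<.07)
    k,l,st,c=cv2.connectedComponentsWithStats(m.astype(np.uint8))
    for i in range(1,k):
        if st[i,4]>15:
            q=X[l==i]; q=q[q[:,2]>np.median(q[:,2])-.004]; print(n,st[i],q.mean(0).round(4),cv2.minEnclosingCircle(q[:,:2].astype(np.float32)))
E
python3 m.py 1
```

```text
2.5 [ 0.49872269 -0.02727613  0.40498503] [[0.0005, 0.141, 0.99], [-0.0001, 0.99, -0.141], [-1.0, -0.0, 0.0005]] 0.051230047488406205 [ 0.53745495 -0.60645359  1.02359743]
left_button [284.0, 185.0, 34.7, 37.3] 0.86 [0.4979804  0.00490271 0.167     ]
left_button [98.3, 112.8, 327.5, 34.3] 0.58 [ 0.44085924 -0.01645002  0.167     ]
right_button [97.2, 113.6, 333.2, 34.6] 0.57 [ 0.44166504 -0.01534819  0.167     ]
wrist [207 191  35  33 887] [ 0.4926 -0.0526  0.1672] ((0.4930341839790344, -0.05275263637304306), 0.012964786030352116)
wrist [287 191  34  33 887] [0.501  0.0062 0.1671] ((0.5015503764152527, 0.006448825821280479), 0.012840516865253448)
scene [227 174  10   9  69] [0.5032 0.003  0.1674] ((0.5017634034156799, 0.003844425082206726), 0.01341257244348526)
scene [210 186  10  10  74] [ 0.495  -0.0562  0.1677] ((0.494658499956131, -0.05620495602488518), 0.0138431740924716)
side [276 154  11   9  81] [ 0.4954 -0.0511  0.1677] ((0.49603602290153503, -0.05235559493303299), 0.012872233055531979)
side [273 171  11  11  98] [0.5034 0.0084 0.1674] ((0.5020866394042969, 0.006401417776942253), 0.013251741416752338)
```

View pics/w1.png

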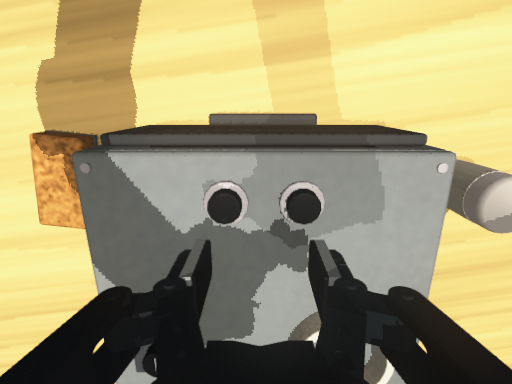

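```bash
python3 - <<'E'
from h import *
for n in ("wrist","side"):
    p=vision.grab_frame(n); X=cloud(p); s=telemetry.state(); T=(X-s["position"])@s["orientation"]*1000  # tool coords mm
    m=(T[...,0]>140)&(T[...,0]<182)&(abs(T[...,1])<70)&(abs(T[...,2])<30)
    for lo in (140,150,160,165,170):
        for sg in(-1,1):
            q=T[m&(T[...,0]>lo)&(T[...,0]<lo+(10 if lo<160 else 5))&(T[...,1]*sg>0)]
            if len(q)>5: print(n,lo,sg,len(q),q.min(0).round(1),q.max(0).round(1))
E
```

```text
wrist 140 -1 525 [140.  -38.7 -12.1] [150.  -24.7  11.1]
wrist 140 1 526 [140.   26.1 -12.1] [150.   40.5  11.2]
wrist 150 -1 429 [150.  -38.8 -12.1] [160.  -24.5  10.7]
wrist 150 1 422 [150.   26.1 -12. ] [160.   40.   10.8]
wrist 160 -1 160 [160.1 -38.  -11.9] [165.  -24.6  10.2]
wrist 160 1 160 [160.   26.  -11.8] [165.   38.8  11. ]
wrist 165 -1 74 [165.1 -31.6 -11.3] [169.9 -24.7  10.1]
wrist 165 1 75 [165.1  26.2 -11.2] [170.   33.   10.3]
side 140 1 50 [140.1  30.6  -8.6] [149.9  41.4  12.8]
side 150 1 43 [150.5  23.4  -8.6] [159.8  40.4  12.5]
side 160 1 12 [160.2  31.   -7.8] [164.5  38.2  12.2]
side 165 1 12 [165.2  30.8  -7.9] [169.   34.3  12. ]
```

Caps found at about L(0.502,0.006), R(0.494,-0.054). The wrist picture shows both caps ahead of the open fingers, at (225,205) and (302,205). The tips are about 58 mm apart centre to centre, so I only need a small shift before going down to just above the caps.

>>> send_rows:
  plan:
    - [0, 3.4, -1.5, 0]
    - [15, 3.4, -1.5, 0]
    - [30, 3.4, -1.5, 0]
    - [45, 3.4, -1.5, 0]
    - [55, 3.4, -1.5, 0]
    - [60, 3.4, -1.5, 0]
    - [60, 3.4, -1.5, 0]
  fingers: 0.62

```text
time: 3.55
position: [0.4981, -0.0232, 0.3442]
orientation: [[-0.001, 0.14, 0.99], [0.0, 0.99, -0.14], [-1.0, -0.0, -0.001]]
wrist_force: [-0.4, 0.6, -0.1]
gripper_width: 0.0531
```

```bash
python3 m.py 2; python3 - <<'E'
from h import *
p=vision.grab_frame("wrist"); X=cloud(p); s=telemetry.state(); T=(X-s["position"])@s["orientation"]*1000
m=(T[...,0]>140)&(T[...,0]<174)&(abs(T[...,1])<70)&(abs(T[...,2])<30)
for sg in(-1,1):
    q=T[m&(T[...,0]>165)&(T[...,1]*sg>0)]; print(q.min(0),q.max(0))
for n in("scene","side"):
    a=cv2.imread(f"pics/{n}2.png"); y,x=(130,170) if n=="scene" else (100,220)
    cv2.imwrite(f"pics/{n}2c.png",cv2.resize(a[y:y+110,x:x+130],None,fx=5,fy=5))
E
```

```text
3.55 [ 0.49814639 -0.02315023  0.3441726 ] [[-0.0012, 0.1403, 0.9901], [0.0001, 0.9901, -0.1403], [-1.0, -0.0001, -0.0012]] 0.05312153991290751 [-0.44697577  0.64041202 -0.06473734]
left_button [285.6, 215.3, 47.4, 49.5] 0.68 [0.49668569 0.00523897 0.167     ]
right_button [182.7, 218.9, 46.3, 47.1] 0.91 [ 0.49012731 -0.05089055  0.167     ]
right_button [44.1, 118.4, 431.8, 45.6] 0.46 [ 0.44004501 -0.01385399  0.167     ]
wrist [ 181  223   47   44 1072] [ 0.4896 -0.0499  0.1669] ((0.4929516911506653, -0.052608225494623184), 0.013007469475269318)
wrist [ 288  223   47   45 1130] [0.498  0.0042 0.167 ] ((0.5013666152954102, 0.006231940351426601), 0.013022856786847115)
scene [227 175  10   8  53] [ 5.051e-01 -3.000e-04  1.674e-01] ((0.5032086968421936, 0.0024067191407084465), 0.012839947827160358)
scene [210 188  10   8  49] [ 0.498  -0.0598  0.1673] ((0.4952208697795868, -0.05651875212788582), 0.012790394946932793)
side [273 173  11   8  78] [0.5036 0.0102 0.1673] ((0.5031431317329407, 0.007992413826286793), 0.011932393535971642)
[165.1298862  -32.00608597 -11.06496573] [169.31848753 -25.48366128  10.26851098]
[165.01110288  27.01184282 -11.04713244] [169.83402346  33.59684431  10.60259294]
```

View pics/w2.png

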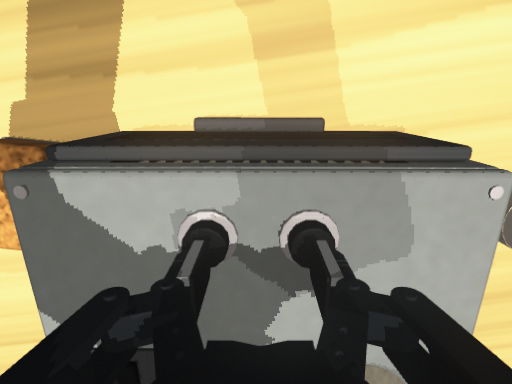

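View pics/side2c.png

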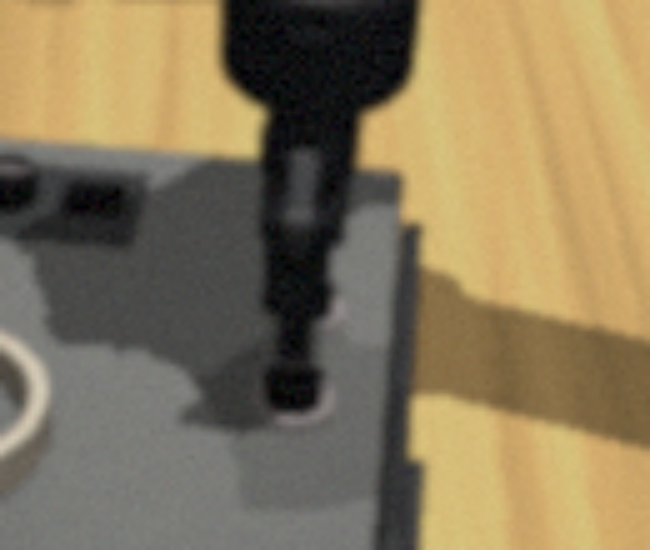

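The wrist picture shows both tips over the centres of their caps, at (208,238) and (308,238), about 8 mm above them. I'll press in two stages.

>>> send_rows:
  plan:
    - [4, 0, -0.5, 0]
    - [8, 0, -0.5, 0]
    - [11, 0, -0.5, 0]
    - [13, 0, -0.5, 0]
    - [15, 0, -0.5, 0]
    - [16, 0, -0.5, 0]
    - [16.5, 0, -0.5, 0]
    - [16.5, 0, -0.5, 0]

```text
time: 4.65
position: [0.4981, -0.0232, 0.3293]
orientation: [[0.001, 0.141, 0.99], [-0.001, 0.99, -0.141], [-1.0, -0.0, 0.001]]
wrist_force: [-2.2, -0.2, 8.6]
gripper_width: 0.053
```

>>> send_rows:
  plan:
    - [1.5, 0, 0, 0]
    - [2.5, 0, 0, 0]
    - [2.5, 0, 0, 0]
    - [2.5, 0, 0, 0]

```text
time: 5.05
position: [0.4981, -0.023, 0.3287]
orientation: [[0.001, 0.141, 0.99], [-0.002, 0.99, -0.141], [-1.0, -0.002, 0.002]]
wrist_force: [-5.3, 0.8, 20.2]
gripper_width: 0.0531
```

```bash
python3 m.py 3
```

```text
5.05 [ 0.49814176 -0.02299678  0.32874228] [[0.0013, 0.1409, 0.99], [-0.0018, 0.99, -0.1409], [-1.0, -0.0015, 0.0016]] 0.053068367855616846 [-5.30100634  0.82456093 20.24144224]
left_button [289.9, 227.6, 46.0, 44.2] 0.85 [0.49473814 0.0046197  0.167     ]
left_button [181.0, 230.8, 44.0, 40.4] 0.65 [ 0.48778246 -0.04920277  0.167     ]
right_button [180.1, 229.5, 45.9, 43.0] 0.91 [ 0.48778591 -0.04917825  0.167     ]
wrist [190 240  20  48 312] [ 0.4893 -0.0494  0.1686] ((0.49375879764556885, -0.051582418382167816), 0.01183838676661253)
wrist [310 240  20  48 306] [0.4972 0.006  0.1686] ((0.5020601153373718, 0.006920636631548405), 0.011951186694204807)
wrist [175 249  15   8  65] [ 0.486  -0.0585  0.1698] ((0.48483362793922424, -0.057739660143852234), 0.004142463207244873)
wrist [331 249  14   8  65] [0.4966 0.0156 0.1698] ((0.4967287480831146, 0.015828298404812813), 0.0026496374048292637)
scene [229 175   8   7  21] [0.5064 0.0033 0.1675] ((0.5043739676475525, 0.003259135875850916), 0.010907378979027271)
side [274 174  10   7  34] [0.5038 0.0126 0.1695] ((0.503482460975647, 0.010423059575259686), 0.009889123030006886)
```

View pics/w3.png

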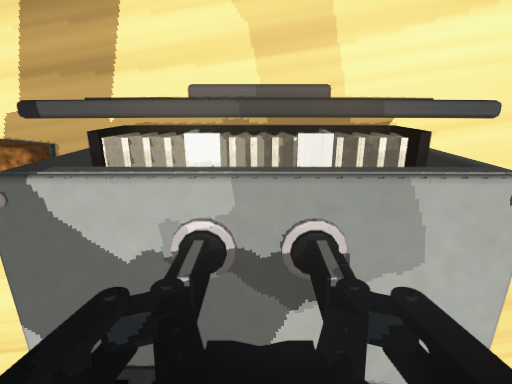

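The picture shows both caps on their stops (force 20 N) and the cassette already sliding out: its plate is at row 107, with the filter visible behind it. I'll hold here for the spring.

>>> send_rows:
  plan:
    - [0.5, 0, 0, 0]
    - [0.5, 0, 0, 0]
    - [0.5, 0, 0, 0]
    - [0.5, 0, 0, 0]
    - [0.5, 0, 0, 0]
    - [0.5, 0, 0, 0]
    - [0.5, 0, 0, 0]
    - [0.5, 0, 0, 0]
    - [0.5, 0, 0, 0]
    - [0.5, 0, 0, 0]
    - [0.5, 0, 0, 0]
    - [0.5, 0, 0, 0]

```text
time: 6.5
position: [0.4981, -0.0229, 0.3289]
orientation: [[0.001, 0.141, 0.99], [-0.002, 0.99, -0.141], [-1.0, -0.002, 0.002]]
wrist_force: [-2.5, -0.8, 10.3]
gripper_width: 0.0528
```

>>> send_rows:
  plan:
    - [3, 0, 0, 0]
    - [3, 0, 0, 0]
    - [3, 0, 0, 0]
    - [3, 0, 0, 0]
    - [3, 0, 0, 0]
    - [3, 0, 0, 0]
    - [3, 0, 0, 0]
    - [3, 0, 0, 0]
    - [3, 0, 0, 0]
    - [3, 0, 0, 0]
    - [3, 0, 0, 0]
    - [3, 0, 0, 0]

```text
time: 7.7
position: [0.4981, -0.0226, 0.3287]
orientation: [[0.001, 0.141, 0.99], [-0.004, 0.99, -0.141], [-1.0, -0.004, 0.002]]
wrist_force: [-6.8, -0.5, 26.8]
gripper_width: 0.0529
```

```bash
cat > c.py <<'E'
from h import *
import sys
s=telemetry.state(); print(s["time"],s["position"],s["wrist_force"])
c=np.array([.4981,-.0238]);bk=np.array([.99,-.141]); c0=c+.1*bk
for n in("wrist","side"):
    p=vision.grab_frame(n); cv2.imwrite(f"pics/{n}{sys.argv[1]}.png",p["image"])
    X=cloud(p); d=(X[...,:2]-c0)@bk; l=(X[...,:2]-c0)@np.array([.141,.99])
    m=(X[...,2]>.085)&(X[...,2]<.14)&(abs(l)<.13)&(d<-.145); q=d[m]
    print(n,m.sum(),"front at",np.percentile(q,[1,5,20,50]).round(4))
E
python3 c.py 4
```

```text
7.7 [ 0.49814984 -0.02261859  0.32865546] [-6.77685777 -0.45055607 26.8100317 ]
wrist 23761 front at [-0.2264 -0.2253 -0.2225 -0.2213]
side 2508 front at [-0.6159 -0.5985 -0.5587 -0.2251]
```

View pics/wrist4.png

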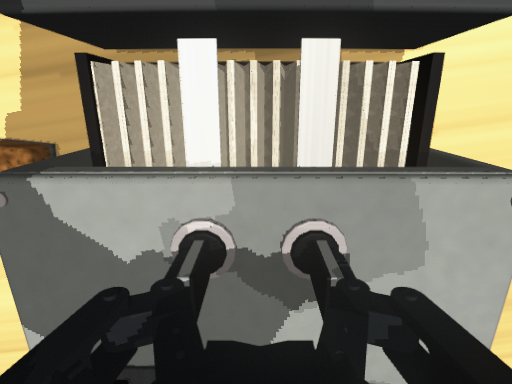

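The plate has reached the top of the picture (row 20), about 75 to 80 mm out. I'll hold a little longer to see whether it has stopped.

>>> send_rows:
  plan:
    - [3, 0, 0, 0]
    - [3, 0, 0, 0]
    - [3, 0, 0, 0]
    - [3, 0, 0, 0]
    - [3, 0, 0, 0]
    - [3, 0, 0, 0]
    - [3, 0, 0, 0]
    - [3, 0, 0, 0]
    - [3, 0, 0, 0]
    - [3, 0, 0, 0]
    - [3, 0, 0, 0]
    - [3, 0, 0, 0]

```text
time: 9.0
position: [0.4981, -0.0223, 0.3286]
orientation: [[0.002, 0.141, 0.99], [-0.006, 0.99, -0.141], [-1.0, -0.005, 0.002]]
wrist_force: [-7.7, -1.1, 28.9]
gripper_width: 0.0528
```

```bash
python3 c.py 5
```

```text
9.0 [ 0.49814444 -0.02233234  0.32862844] [-7.70373588 -1.05870284 28.88477513]
wrist 23768 front at [-0.2264 -0.2253 -0.2224 -0.2212]
side 2513 front at [-0.6149 -0.5982 -0.5595 -0.2251]
```

View pics/side5.png

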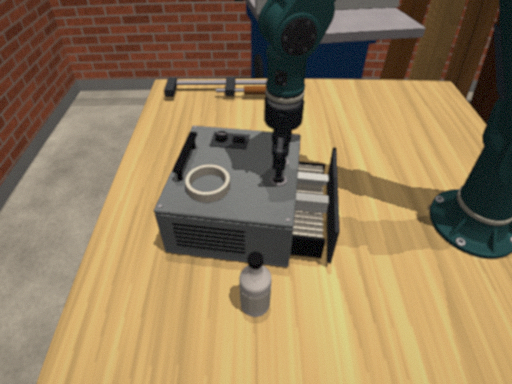

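The cassette is at rest. The plate's back reads -0.221 m, which is 80 mm out, and it did not change over 1.3 s. The side picture shows it at (333,205) with the bystanders standing. Now I'll lift straight up.

>>> send_rows:
  plan:
    - [-4, 0, 0, 0]
    - [-10, 0, 0, 0]
    - [-20, 0, 0, 0]
    - [-35, 0, 0, 0]
    - [-50, 0, 0, 0]
    - [-65, 0, 0, 0]
    - [-75, 0, 0, 0]
    - [-80, 0, 0, 0]
    - [-80, 0, 0, 0]
    - [-80, 0, 0, 0]

```text
time: 10.1
position: [0.4978, -0.022, 0.4082]
orientation: [[0.001, 0.141, 0.99], [-0.006, 0.99, -0.141], [-1.0, -0.005, 0.001]]
wrist_force: [-0.2, -0.9, -0.0]
gripper_width: 0.053
```

```bash
python3 c.py 6; python3 m.py 7
```

```text
10.1 [ 0.49779977 -0.02196239  0.40815645] [-0.20678233 -0.85947525 -0.01880716]
wrist 11913 front at [-0.2309 -0.2296 -0.226  -0.2215]
side 2516 front at [-0.6153 -0.5982 -0.5598 -0.2251]
10.2 [ 0.49775251 -0.02193846  0.40792608] [[0.0, 0.1414, 0.99], [-0.0055, 0.9899, -0.1414], [-1.0, -0.0054, 0.0008]] 0.052872860545386646 [0.22459365 0.53949081 0.50059902]
left_button [282.7, 186.3, 30.9, 35.7] 0.75 [0.49792267 0.00679318 0.167     ]
right_button [207.4, 190.0, 31.0, 33.8] 0.66 [ 0.49212554 -0.04959367  0.167     ]
right_button [282.7, 307.8, 108.5, 74.1] 0.38 [0.63473458 0.02744923 0.167     ]
wrist [203 192  34  32 861] [ 0.4925 -0.0525  0.1671] ((0.49281927943229675, -0.052777498960494995), 0.012976129539310932)
wrist [281 192  34  33 863] [0.501  0.0063 0.1672] ((0.5012211799621582, 0.0064423358999192715), 0.01296594925224781)
scene [227 174  10   9  71] [0.5038 0.0024 0.1676] ((0.5027863383293152, 0.0023082641419023275), 0.01344037614762783)
scene [210 186  10  10  74] [ 0.495  -0.0568  0.1671] ((0.4940544068813324, -0.0558902733027935), 0.014068816788494587)
side [276 154  11   9  83] [ 0.4956 -0.0512  0.1676] ((0.49615031480789185, -0.05138516426086426), 0.013456535525619984)
side [273 171  11  11  94] [0.5034 0.0079 0.1675] ((0.502047061920166, 0.006077571772038937), 0.013331484980881214)
```

View pics/wrist6.png

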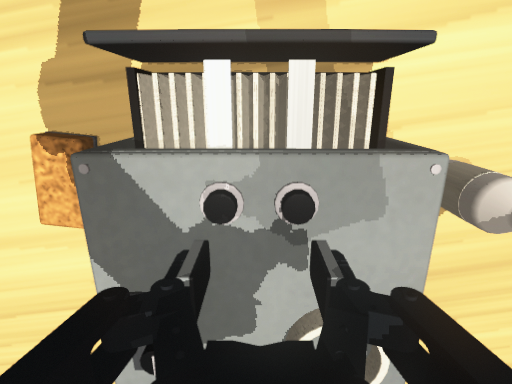

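View pics/scene7.png

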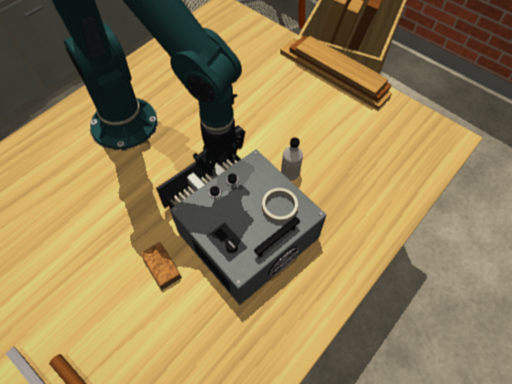

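The buttons at (221,205) and (296,205) are back up, with their tops at 0.167 m. The cassette front is at -0.231 m (80 mm out), the bystanders are in place and the hand is clear. I'll hand it in.

```bash
python3 -c "
from bench import r
print(r.job_done())"
```

```text
the job is handed in; nothing more can be done
None
```

The cassette is released and out at its stop, both buttons are back up, and I handed the job in at about 10 s of the 43 s allowed; no verdict is reported.

I set the fingers 53 mm apart, pressed both buttons onto their stops together at about 20–29 N in total, and held them for about 4 s. During one 1.2 s stretch of that hold the force sagged to about 10 N, roughly what just keeps both fully down. The cassette kept sliding out, and I pressed harder again. Once it had stopped, I lifted straight up 80 mm.

- **Cassette:** the front face read 231 mm in front of the machine's centre, which is 80 mm out. It did not move between two checks 1.3 s apart.
- **Buttons:** the cap tops were back at 167 mm above the bench, which is fully up.
- **Robot:** the wrist force was close to zero after the lift, so nothing was being touched.
- **Bystanders:** the glue bottle, sanding block and tape roll looked unmoved and upright in the pictures. I judged this by eye and did not measure it.

The cameras disagreed by up to about 4 mm on where the caps were, so I aimed near the middle. My side-camera figure for the cassette picked up background and I ignored it, using the wrist camera instead.

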